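# Seat the three-claw drive hub on the gear head

### The arm

A 7-joint arm with a two-finger parallel gripper is mounted at the origin on a cart in front of the work surface, level with it; the furniture and walls round the work are solid. World frame = base frame: x ahead of the robot, y to its left, z up, the work surface at z = 0. Lengths are in m, angles in rad, forces in N, time in s.
With the tool pointing down it reaches from about 0.425 to 0.95 m from the base axis. Payload 4.7 kg.
Tool frame: the origin (TCP) lies midway between the tips of the shut fingers; the grasp point (between the pads) lies 19 mm behind it; z points along the fingers, y is the line along which they close (so a half turn about z gives the same grasp; the last joint's range is limited). The gripper opens to 87 mm and grips with 3 to 60 N. Pads are 19 mm wide; open, the fingers measure 117 mm over their backs; the gripper's body (75 mm by 190 mm) begins 51 mm behind the grasp point.
Start: joints at [-1.313, 0.469, -0.049, 1.532, 0.024, 1.141, -0.082], TCP at [0.191, 0.647, 0.223] pointing down, gripper open.
Joint ranges: [-2.59, 2.59], [-0.33, 1.99], [-1.39, 1.29], [0.1, 2.45], [-1.04, 4.18], [0.21, 1.99], [-2.66, 2.66]. Speed limits (rad/s): [2.57, 2.57, 3.14, 3.14, 3.14, 3.14, 3.14].

### API

Orientations are given as a 3x3 rotation matrix whose columns are the frame's x, y, z axes.
In Python, from cell import bot, camrig gives the robot as it stands (bot), with the cameras (camrig).
- The arm moves only by the tool drive_effector, called after ">>>" as name(argument=value, ...), one argument or row to a line, values as JSON. Schema: {"type":"object","properties":{"offsets":{"type":"string"},"only":{"type":"string"},"quiet":{"type":"boolean"},"lines":{"type":"string"}},"required":["offsets"],"additionalProperties":false}. offsets is a string of 1 to 8 rows, one to a line, with the numbers parted by spaces; each row has 5 numbers: dx, dy, dz in shares of the most that a row can go, 1 being 62.5 mm, then a turn about the tool's z in a scale on which 1.0 is 180 degrees, then the opening from 0.0 (shut) to 1.0 (fully open); each row shifts and turns the commanded pose from where the row before left it, along the tool's axes as they then stand; what a row does not reach is not made up. A row lasts 1/8 s, in which the tool goes at most 0.0625 m and 0.188 rad, less where a joint would pass 70% of its speed; a pose out of reach is approached as far as the arm can. The fingers move at their own pace and stop on an object; the grip force is fixed at half the most. Time passes only in rows, so rows that do not move let the fingers close. The tool returns the time, the measured TCP pose, the force, the opening and the grip force at its end. only (a regular expression) keeps the lines of the reply that match it, lines (a string "A,B") keeps lines A to B, and quiet returns only ok. Input that does not fit is refused with a message, and nothing moves.
- bot.get_obs(): the state, without advancing time (a new reading comes with each control period).
- camrig.grab_frame(name): name is "side" or "top" or "wrist"; returns a dict with "img" (384x512x3 uint8, red, green, blue), "fx", "fy", "cx", "cy" (pixels), "dist_coeffs" ([k1, k2, p1, p2, k3] as OpenCV has them; the pictures are not rectified), "world_from_camera" (4x4, takes a point from camera to world coordinates); the wrist camera has in their place "T_tool_cam" (4x4, takes a point from camera to tool coordinates, whose origin is the TCP and whose axes are the flange's). Camera axes: x right, y up, looking along -z (the intrinsics and any distortion apply to the point x, -y, -z); pixel columns grow to the right and rows downward; lengths in m; the calibration is good to about 2 mm. A picture is of the moment at which its call begins: read the wrist's pose just before it. There is no depth.
- bot.finish_job(): hands the job in; it is judged then, once.
The state is a dict: "t": time; "joint_positions": joint angles; "joint_velocities": joint speeds; "effort": joint torques, N m; "tool_pos": TCP position; "eef_rot": TCP orientation; "wrist_force": force on the tool from outside, world axes, zero at the start; "moment": the same for the moment, N m; "finger_gap": opening from 0.0 (shut) to 1.0 (fully open); "finger_force": force on a finger pad.
Only numpy, scipy, OpenCV 4.12 (cv2) and the standard library are available. Lean on these libraries where they do the work, as an engineer would, in place of code of your own. Each camera call takes 0.05 s, during which the arm holds its last target. There are 200 camera calls.

### The job

Put the orange three-claw hub back on the green gear head: turn it so that its claws go into the gaps between the steel claws, then push it fully home against the stiff brass plate, and let go. Leave the blue four-claw hub where it stands; it does not fit.

Things in the scene. Friction and masses are not known exactly. Their poses are not given: they have to be found in the camera images.
- orange_hub: Loose orange hub, 0.14-0.28 kg, upright: round post 36 mm in diameter, 70 mm tall, with three radial claws at its foot (16 mm wide, 16 mm high, reaching 42 mm from the axis). Grip the post from any side with the fingertips over 25 mm above the underside: seated, the steel claws stand 22 mm above it. Origin: centre of underside, z up the post, one claw along +x, others at 120 and 240 deg.
- gear_head: Green gear head fixed to the bench, 130 mm round; flat seat 34 mm above the origin; three steel claws on it, 24 to 46 mm off the axis, tops at 56 mm. Origin: centre of underside; z up; mid-gap along +x and at 120, 240 deg: the orange hub meshes when its yaw equals this yaw modulo 120 deg (play about 10 deg, 5 mm). Home, the hub's underside is on the seat, 34 mm above this origin.
- pressure_plate (a joint): Brass plate, 42 mm in diameter, on the gear head's axis between the steel claws. 0 = up, top 14 mm above the seat; 0.014 = pressed flush with the seat (starts 0 to 0.002). Moves straight down under about 10 N (0.8 N more for each 10 mm/s), does not spring back, and does not sink under the hub's weight alone; the seat under it is rigid.
- blue_hub: Loose blue hub of the same size as the orange one but with four claws at 90 degrees: does not fit, must stay. Origin: centre of the underside, one claw along +x. Round the work: a tall drawer cabinet behind the hubs (x over 0.65, y -0.32 to 0.03) and a bench vice in front (x under 0.43, y -0.06 to 0.13, under 0.2 m high); wide swings hit the cabinet.

How it is judged:
By the outcome, as a careful person would: the job done as asked, in the order asked, and still so for the second after the job is handed in, with the robot touching nothing.
It also fails if it takes over 46 s, if anything falls off the work surface, if the arm or the gripper's body presses on something with over 40 N, if the wrist force passes 120 N, or if a joint passes its speed limit or range.

## Working session

There is one attempt and no reset: what is moved stays moved. The work goes in short steps, Python scripts to look and compute and a tool call to move; the robot and the scene stay as the last step left them, time stands still between calls to the robot, and variables do not carry over. Pictures are saved under pics/ and viewed, at most 10 in all, crops included, and the job is handed in when it is done.

```bash
ls; mkdir -p pics; python3 - <<'E'
from cell import bot, camrig
import cv2,pickle
o=bot.get_obs();print(o['t'],o['tool_pos'],o['eef_rot'],o['finger_gap'])
for n in('top','side'):
    f=camrig.grab_frame(n);pickle.dump(f,open(f'{n}.pkl','wb'))
    print(n,f['fx'],f['cx'],f['cy'],f['dist_coeffs'],f['world_from_camera'])
    cv2.imwrite(f'pics/{n}1.png',cv2.resize(f['img'][:,:,::-1],(800,600),interpolation=cv2.INTER_CUBIC))
E
```

```text
cell.py
pics
0.0 [0.1907698  0.64685783 0.22148758] [[-9.59158633e-01  2.82868323e-01 -4.78322180e-04]
 [ 2.82868713e-01  9.59156687e-01 -1.93397587e-03]
 [-8.82745920e-05 -1.99029203e-03 -9.99998015e-01]] 1.0007618352797287
top 443.5827491534844 249.59736102764955 194.35957271221042 [-0.04151063  0.          0.          0.          0.        ] [[ 0.02399754  0.98758227 -0.15525904  0.33808778]
 [-0.99951706  0.02676873  0.01578246  0.03450387]
 [ 0.01974256  0.15480532  0.98774771  1.07745332]
 [ 0.          0.          0.          1.        ]]
side 353.8532346177674 253.358670853128 199.66340548691392 [0.00465614 0.         0.         0.         0.        ] [[ 0.87440629  0.32457012 -0.36064923  0.1941474 ]
 [-0.48518863  0.58129105 -0.6532172  -0.55525914]
 [-0.00237261  0.74616013  0.66576229  0.6391879 ]
 [ 0.          0.          0.          1.        ]]
```

View pics/top1.png

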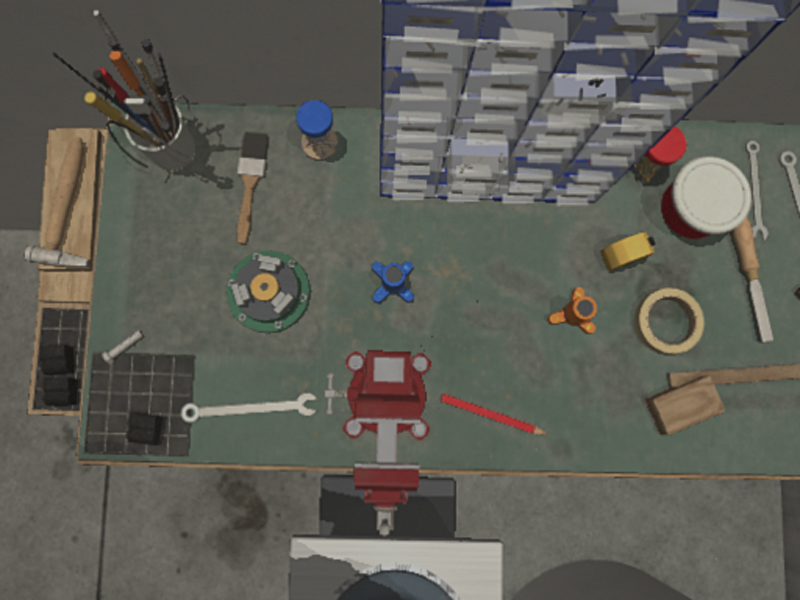

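View pics/side1.png

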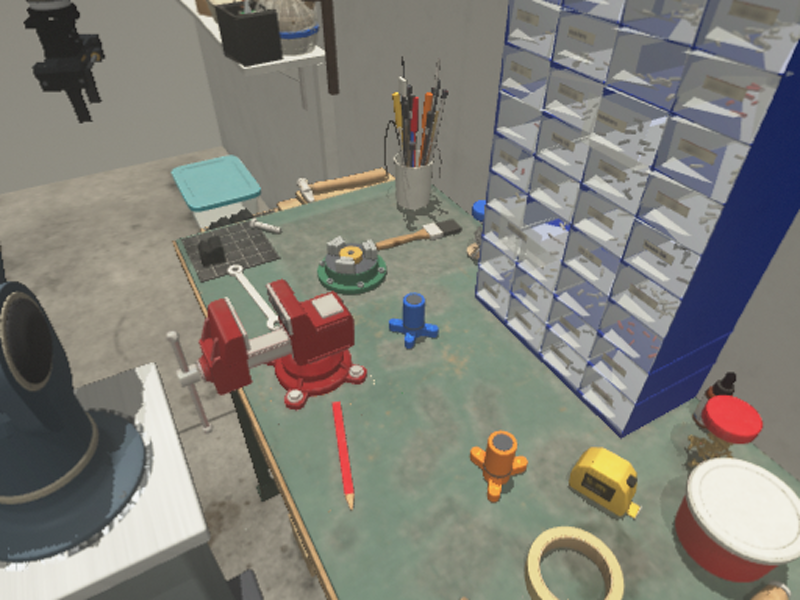

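The top view shows the orange hub near (578,312), the gear head at (268,290), and the blue hub at (393,281), all in 800x600 px. The side view confirms all three are upright. I'll enlarge the orange hub and gear head.

```bash
cat > h.py <<'E'
import numpy as np,cv2,pickle
def ray(f,u,v,T=None):
    T=np.asarray(f['world_from_camera'] if T is None else T)
    K=np.array([[f['fx'],0,f['cx']],[0,f['fy'],f['cy']],[0,0,1.]])
    p=cv2.undistortPoints(np.array([[[u,v]]],float),K,np.array(f['dist_coeffs'],float))[0,0]
    return T[:3,3],T[:3,:3]@np.array([p[0],-p[1],-1])
def onz(f,u,v,z,T=None):
    o,d=ray(f,u,v,T);return o+d*(z-o[2])/d[2]
def crop(f,u,v,w,h,s):
    return cv2.resize(f['img'][v:v+h,u:u+w,::-1],None,fx=s,fy=s,interpolation=cv2.INTER_CUBIC)
E
python3 - <<'E'
from h import *
f=pickle.load(open('top.pkl','rb'))
a=crop(f,140,155,66,66,6);b=crop(f,336,165,66,66,6)
cv2.imwrite('pics/c1.png',np.hstack([a,b]))
E
```

```text
(no output)
```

View pics/c1.png

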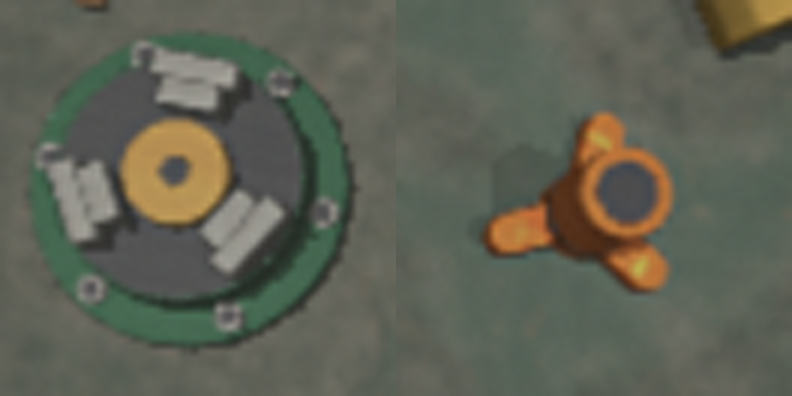

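The crop (6x) shows the brass centre at (176,171) and the steel claws at (193,78), (82,203) and (243,232). The orange post top is at (230,193) in the right tile, with claw tips at (207,118), (92,233) and (258,285).

```bash
python3 - <<'E'
from h import *
f=pickle.load(open('top.pkl','rb'))
G=lambda u,v,z:onz(f,140+(u+.5)/6-.5,155+(v+.5)/6-.5,z)
H=lambda u,v,z:onz(f,336+(u+.5)/6-.5,165+(v+.5)/6-.5,z)
c=G(176,171,.047);print('gear',c)
print('flange c',np.mean([G(u,v,.01) for u,v in((190,32),(193,348),(32,190),(352,190))],0))
P=[]
for u,v in((193,78),(82,203),(243,232)):
    p=G(u,v,.056);P.append(p);print(p,np.hypot(*(p-c)[:2]),np.degrees(np.arctan2(*(p-c)[1::-1])))
print(np.mean(P,0))
h=H(230,193,.07);print('hub',h)
P=[]
for u,v in((207,116),(91,233),(258,286)):
    p=H(u,v,.010);P.append(p);print(p,np.hypot(*(p-h)[:2]),np.degrees(np.arctan2(*(p-h)[1::-1])))
print(np.mean(P,0))
E
```

```text
gear [0.52179116 0.20873384 0.047     ]
flange c [0.52103245 0.20822297 0.01      ]
[0.55732709 0.20251608 0.056     ] 0.03607579862199935 -9.92464680683305
[0.50657525 0.24303602 0.056     ] 0.03752549987341941 113.92133059632322
[0.49687354 0.17999843 0.056     ] 0.038034348484202354 -130.92985364197236
[0.52025863 0.20851684 0.056     ]
hub [ 0.49864688 -0.26984984  0.07      ]
[ 0.53999253 -0.2790473   0.01      ] 0.04235629871439332 -12.541396634429413
[ 0.49016972 -0.23036172  0.01      ] 0.04038779443519797 102.11613877022992
[ 0.47017566 -0.29878364  0.01      ] 0.040592794974050224 -134.5383099803139
[ 0.50011263 -0.26939755  0.01      ]
```

The manual's scale: shifts go in shares of 62.5 mm and turns go in shares of 180 degrees. Converting my numbers, -0.042 m is -0.672, -0.033 m is -0.528.

>>> drive_effector(
  offsets="-0.672 -0.528 -0.256 0 1\n-0.672 -0.528 -0.256 0 1\n-0.672 -0.528 -0.256 0 1\n-0.672 -0.528 -0.256 0 1\n-0.672 -0.528 -0.256 0 1\n-0.672 -0.528 0 0 1\n-0.672 -0.528 0 0 1\n-0.672 -0.528 0 0 1",
)

```text
t: 1.1
tool_pos: [0.4391, 0.2975, 0.3024]
eef_rot: [[-0.959, 0.283, -0.0], [0.283, 0.959, -0.0], [0.0, -0.0, -1.0]]
wrist_force: [0.3, 0.1, 0.6]
finger_gap: 0.997
finger_force: 0.0
```

>>> drive_effector(
  offsets="-0.672 -0.528 0 0 1\n-0.672 -0.56 0 0 1\n0 0 0 0.0573 1\n0 0 0 0.0573 1\n0 0 0 0.0573 1\n0 0 0 0 1",
)

```text
t: 1.85
tool_pos: [0.4996, 0.2101, 0.3021]
eef_rot: [[-0.679, 0.734, -0.001], [0.734, 0.679, -0.0], [0.0, -0.001, -1.0]]
wrist_force: [-0.1, -0.4, -0.5]
finger_gap: 0.995
finger_force: 0.0
```

```bash
cat > snap.py <<'E'
from cell import bot, camrig
from h import *
import sys
o=bot.get_obs();f=camrig.grab_frame('wrist')
T=np.eye(4);T[:3,:3]=o['eef_rot'];T[:3,3]=o['tool_pos'];f['world_from_camera']=T@np.asarray(f['T_tool_cam'])
pickle.dump(f,open(sys.argv[1]+'.pkl','wb'))
print(o['t'],o['tool_pos'],np.round(o['eef_rot'],3),np.round(o['joint_positions'],2),np.round(o['wrist_force'],1))
cv2.imwrite('pics/'+sys.argv[1]+'.png',cv2.resize(f['img'][:,:,::-1],(800,600),interpolation=cv2.INTER_CUBIC))
E
python3 snap.py w1
```

```text
1.85 [0.49956819 0.21012767 0.30211855] [[-0.679  0.734 -0.001]
 [ 0.734  0.679 -0.   ]
 [ 0.    -0.001 -1.   ]] [-0.71  0.19  0.27  1.76 -0.05  1.21  0.33] [-0.1 -0.4 -0.5]
```

View pics/w1.png

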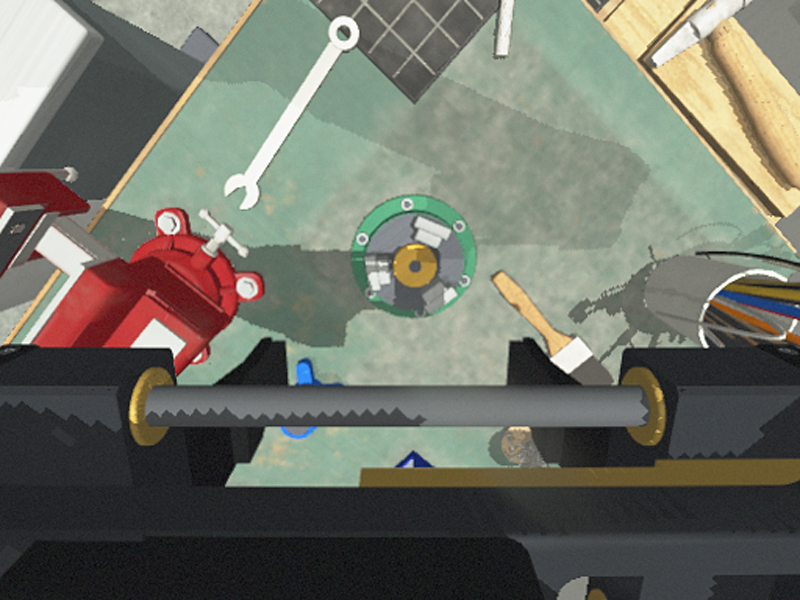

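The wrist view shows the gear head with brass centre about (415,266). The steel claws are at about (432,231), (378,270) and (436,294). I'll use this as a cross-check.

```bash
python3 - <<'E'
from h import *
f=pickle.load(open('w1.pkl','rb'));s=.64
c=onz(f,415*s,266*s,.047);print(c)
print('flange',[onz(f,u*s,v*s,.015) for u,v in((350,256),(477,256),(414,194),(414,318))])
for u,v in((432,232),(378,270),(436,293)):
    p=onz(f,u*s,v*s,.056);print(p,np.hypot(*(p-c)[:2]),np.degrees(np.arctan2(*(p-c)[1::-1])))
E
```

```text
[0.5229301  0.20950639 0.047     ]
flange [array([0.47270265, 0.16794411, 0.015     ]), array([0.56788452, 0.25584446, 0.015     ]), array([0.47824401, 0.2572457 , 0.015     ]), array([0.5664203 , 0.16369025, 0.015     ])]
[0.51098968 0.24427585 0.056     ] 0.03676260141747006 108.95334629392912
[0.49855727 0.18444001 0.056     ] 0.03496224363342312 -134.1962859243246
[0.55391436 0.20517746 0.056     ] 0.03128520164717755 -7.953531915617015
```

Converted, -0.044 m is -0.704, -0.0407 m is -0.6512.

>>> drive_effector(
  offsets="-0.704 -0.6512 0 0 1\n-0.704 -0.6512 0 0 1\n-0.704 -0.6512 0 0 1\n-0.704 -0.6512 0 0 1\n-0.704 -0.6512 0 0 1\n-0.704 -0.6512 0 0 1\n-0.704 -0.6512 0 0 1\n-0.704 -0.6512 0 0 1",
)

```text
t: 2.9
tool_pos: [0.4986, -0.2708, 0.3026]
eef_rot: [[-0.68, 0.733, 0.001], [0.733, 0.68, 0.0], [-0.0, 0.001, -1.0]]
wrist_force: [0.4, -0.3, -0.4]
finger_gap: 1.001
finger_force: 0.0
```

>>> drive_effector(
  offsets="0 0 0.24 0.056 1\n0 0 0.24 0.056 1\n0 0 0.24 0.056 1\n0 0 0.24 0.056 1\n0 0 0.24 0.056 1\n0 0 0.24 0.056 1\n0 0 0.24 0.056 1\n0 0 0 0 1",
)

```text
t: 3.9
tool_pos: [0.4981, -0.2686, 0.1963]
eef_rot: [[0.465, 0.885, -0.003], [0.885, -0.465, 0.001], [-0.001, -0.003, -1.0]]
wrist_force: [0.1, 0.7, -0.1]
finger_gap: 1.001
finger_force: 0.0
```

```bash
python3 snap.py w2
```

```text
3.9 [ 0.49805487 -0.26857457  0.1963057 ] [[ 0.465  0.885 -0.003]
 [ 0.885 -0.465  0.001]
 [-0.001 -0.003 -1.   ]] [-0.21  0.4   0.83  1.86 -0.34  1.03  0.28] [ 0.1  0.7 -0.1]
```

View pics/w2.png

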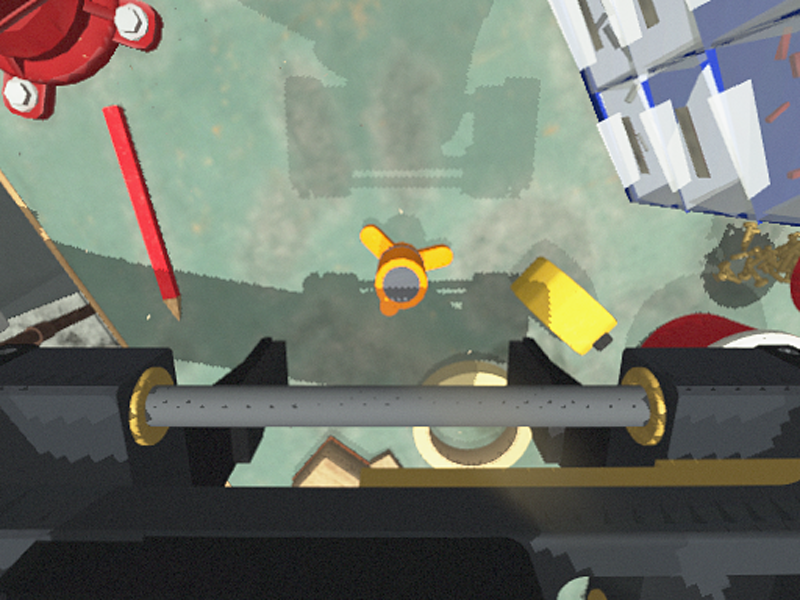

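The orange post top is at (402,283), with claw tips at (364,229), (452,254) and (387,315); it stands between the open fingers.

```bash
python3 - <<'E'
from h import *
f=pickle.load(open('w2.pkl','rb'));s=.64
c=onz(f,402*s,283*s,.07);print(c)
P=[]
for u,v,z in((364,229,.012),(452,254,.012),(387,315,.012)):
    p=onz(f,u*s,v*s,z);P.append(p);print(p,np.hypot(*(p-c)[:2]),np.degrees(np.arctan2(*(p-c)[1::-1])))
print(np.mean(P,0))
from cell import bot, camrig
R=bot.get_obs()['eef_rot'];p=bot.get_obs()['tool_pos']
print(R.T@(np.array([.4995,-.2695,.032])-p))
E
```

```text
[ 0.50120115 -0.27036642  0.07      ]
[ 0.48875814 -0.231864    0.012     ] 0.04046312933906671 107.90952870360016
[ 0.5404452  -0.28117055  0.012     ] 0.04070410539176557 -15.39256260874394
[ 0.4715398  -0.30191429  0.012     ] 0.043302011197938056 -133.23465661349402
[ 0.50024771 -0.27164961  0.012     ]
[7.37401550e-05 1.24730807e-03 1.65195972e-01]
```

Converted, 0.041 m is 0.656, 0.002 m is 0.032.

>>> drive_effector(
  offsets="0 0.032 0.656 0 1\n0 0 0.656 0 1\n0 0 0.656 0 1\n0 0 0.48 0 1\n0 0 0.176 0 1\n0 0 0 0 1",
)

```text
t: 4.7
tool_pos: [0.5008, -0.2705, 0.0339]
eef_rot: [[0.468, 0.884, 0.0], [0.884, -0.468, 0.0], [0.0, 0.0, -1.0]]
wrist_force: [0.7, 0.0, 0.0]
finger_gap: 0.999
finger_force: 0.0
```

>>> drive_effector(
  offsets="0 0 0 0 0\n0 0 0 0 0\n0 0 0 0 0\n0 0 0 0 0\n0 0 0 0 0\n0 0 0 0 0",
)

```text
t: 5.45
tool_pos: [0.5002, -0.27, 0.0334]
eef_rot: [[0.469, 0.883, -0.001], [0.883, -0.469, 0.001], [0.0, -0.001, -1.0]]
wrist_force: [0.2, -0.1, 0.9]
finger_gap: 0.41
finger_force: 30.1
```

>>> drive_effector(
  offsets="0 0 -0.32 0 0\n0 0 -0.64 0 0\n0 0 -0.8 0 0\n0 0 -0.96 0 0\n0 0 -0.8 0 0\n0 0 0 0 0",
)

```text
t: 6.2
tool_pos: [0.5019, -0.2722, 0.2584]
eef_rot: [[0.469, 0.883, 0.009], [0.883, -0.469, -0.003], [0.002, 0.009, -1.0]]
wrist_force: [0.1, -0.6, -3.7]
finger_gap: 0.403
finger_force: 30.0
```

Converted, 0.054 m is 0.864, -0.0258 m is -0.4128.

>>> drive_effector(
  offsets="0.864 -0.4128 0 0 0\n0.864 -0.4128 0 0 0\n0.864 -0.4128 0 0 0\n0.864 -0.4128 0 0 0\n0.864 -0.4128 0 0 0\n0.864 -0.4128 0 0 0\n0.864 -0.4128 0 0 0\n0.864 -0.4128 0 0 0",
)

```text
t: 7.2
tool_pos: [0.5194, 0.2095, 0.2525]
eef_rot: [[0.469, 0.883, -0.002], [0.883, -0.469, -0.001], [-0.002, -0.001, -1.0]]
wrist_force: [1.0, 0.1, -2.0]
finger_gap: 0.405
finger_force: 30.0
```

>>> drive_effector(
  offsets="0 0 0 -0.0509 0\n0 0 0 -0.0509 0\n0 0 0 -0.0509 0\n0 0 0 -0.0509 0\n0 0 0 -0.0509 0\n0 0 0 -0.0509 0\n0 0 0 -0.05 0\n0 0 0 0 0",
)

```text
t: 8.2
tool_pos: [0.5197, 0.2074, 0.2524]
eef_rot: [[-0.586, 0.81, -0.002], [0.81, 0.586, -0.001], [0.0, -0.003, -1.0]]
wrist_force: [0.0, -0.4, -1.7]
finger_gap: 0.407
finger_force: 30.0
```

```bash
python3 snap.py w3
```

```text
8.2 [0.51973594 0.20743861 0.25241781] [[-0.586  0.81  -0.002]
 [ 0.81   0.586 -0.001]
 [ 0.    -0.003 -1.   ]] [-0.87  0.27  0.51  1.8  -0.15  1.11  0.32] [ 0.  -0.4 -1.7]
```

View pics/w3.png

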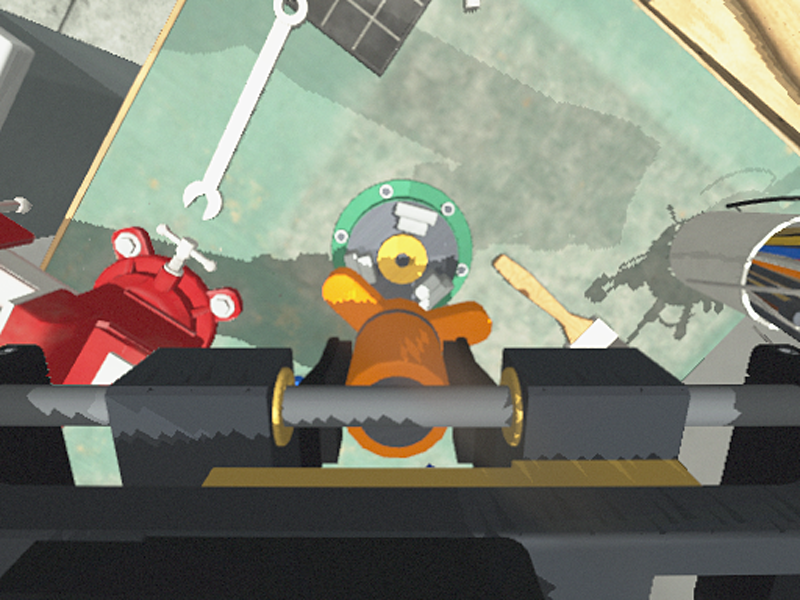

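The hub is held with its claw tips at about (325,286) and (490,318). The brass centre is at (403,261) and the steel claws are at (415,215) and (433,290), with the third near (366,265) partly hidden.

```bash
python3 - <<'E'
from h import *
f=pickle.load(open('w3.pkl','rb'));s=.64
a=lambda p,c:(np.round(p,4),np.hypot(*(p-c)[:2]),np.degrees(np.arctan2(*(p-c)[1::-1])))
c=onz(f,403*s,261*s,.047);print(c)
for u,v in((415,216),(366,265),(434,290)): print(a(onz(f,u*s,v*s,.056),c))
t=np.array([.5197,.2074,0])
for u,v in((324,286),(491,318)): print(a(onz(f,u*s,v*s,.229),t))
from cell import bot, camrig
o=bot.get_obs();print(o['eef_rot'].T@(np.array([.522,.209,.034+.034])-o['tool_pos']))
E
```

```text
[0.52403633 0.20891848 0.047     ]
(array([0.5092, 0.2453, 0.056 ]), np.float64(0.039330559637390336), np.float64(112.20108792557458))
(array([0.5003, 0.1899, 0.056 ]), np.float64(0.03041034611376229), np.float64(-141.28098045205135))
(array([0.5582, 0.2056, 0.056 ]), np.float64(0.03430723747032704), np.float64(-5.5243185920257085))
(array([0.4796, 0.2089, 0.229 ]), np.float64(0.04011989131431991), np.float64(177.81465315725197))
(array([0.5467, 0.2396, 0.229 ]), np.float64(0.04205587340047491), np.float64(50.05644607569668))
[-1.09702484e-04  2.91233174e-03  1.84614534e-01]
```

Converted, 0.05 m is 0.8, 0.003 m is 0.048.

>>> drive_effector(
  offsets="0 0.048 0.48 0 0\n0 0 0.8 0 0\n0 0 0.8 0 0\n0 0 0.4 0 0\n0 0 0 0 0",
)

```text
t: 8.88
tool_pos: [0.5213, 0.2091, 0.0964]
eef_rot: [[-0.587, 0.81, -0.005], [0.81, 0.587, -0.003], [0.0, -0.006, -1.0]]
wrist_force: [-0.0, 1.3, -2.5]
finger_gap: 0.403
finger_force: 30.0
```

>>> drive_effector(
  offsets="0 0 0.064 0 0\n0 0 0.064 0 0\n0 0 0.064 0 0\n0 0 0.032 0 0\n0 0 0 0 0",
)

```text
t: 9.5
tool_pos: [0.523, 0.2099, 0.0845]
eef_rot: [[-0.588, 0.809, -0.0], [0.809, 0.588, 0.0], [0.0, -0.0, -1.0]]
wrist_force: [-0.4, 0.1, -3.1]
finger_gap: 0.406
finger_force: 30.0
```

Converted, 0.002 m is 0.032.

>>> drive_effector(
  offsets="0 0 0.032 0 0\n0 0 0.032 0 0\n0 0 0.032 0 0\n0 0 0.032 0 0\n0 0 0.032 0 0",
)

```text
t: 10.12
tool_pos: [0.5232, 0.21, 0.0757]
eef_rot: [[-0.588, 0.809, -0.0], [0.809, 0.588, 0.001], [0.001, 0.0, -1.0]]
wrist_force: [-3.4, -1.1, 7.8]
finger_gap: 0.404
finger_force: 30.0
```

>>> drive_effector(
  offsets="0 0 0.032 0 0\n0 0 0.032 0 0\n0 0 0.032 0 0\n0 0 0.032 0 0\n0 0 0.016 0 0",
)

```text
t: 10.75
tool_pos: [0.5232, 0.21, 0.0674]
eef_rot: [[-0.588, 0.809, -0.001], [0.809, 0.588, 0.001], [0.001, 0.0, -1.0]]
wrist_force: [-6.1, -1.5, 18.4]
finger_gap: 0.405
finger_force: 30.0
```

Converted, 0.001 m is 0.016.

>>> drive_effector(
  offsets="0 0 0.016 0 0\n0 0 0.016 0 0\n0 0 0 0 0",
)

```text
t: 11.12
tool_pos: [0.5232, 0.2101, 0.0673]
eef_rot: [[-0.588, 0.809, -0.001], [0.809, 0.588, 0.002], [0.003, 0.001, -1.0]]
wrist_force: [-9.9, -3.5, 27.4]
finger_gap: 0.405
finger_force: 30.0
```

Converted, -0.001 m is -0.016.

>>> drive_effector(
  offsets="0 0 -0.016 0 0\n0 0 -0.016 0 0\n0 0 0 0 0.8\n0 0 0 0 0.8\n0 0 0 0 0.8\n0 0 0 0 0.8",
)

```text
t: 11.88
tool_pos: [0.5231, 0.2099, 0.0653]
eef_rot: [[-0.588, 0.809, -0.0], [0.809, 0.588, -0.0], [-0.0, -0.0, -1.0]]
wrist_force: [-0.4, -0.3, -0.2]
finger_gap: 0.753
finger_force: 0.0
```

>>> drive_effector(
  offsets="0 0 -0.32 0 0.8\n0 0 -0.64 0 0.8\n0 0 -0.8 0 0.8\n0 0 -0.8 0 0.8\n0 0 -0.8 0 0.8\n0 0 0 0 0.8",
)

```text
t: 12.62
tool_pos: [0.5255, 0.2104, 0.2798]
eef_rot: [[-0.588, 0.809, 0.008], [0.809, 0.588, 0.005], [-0.001, 0.009, -1.0]]
wrist_force: [0.6, -0.5, -0.9]
finger_gap: 0.801
finger_force: 0.0
```

```bash
python3 snap.py w4; python3 - <<'E'
from h import *
from cell import bot, camrig
f=camrig.grab_frame('side');w=pickle.load(open('w4.pkl','rb'))
cv2.imwrite('pics/c4.png',np.hstack([crop(f,185,125,90,80,5)[:400,:400],crop(w,200,90,120,120,3.3334)[:400,:400]]))
E
```

```text
12.625 [0.52548892 0.21043039 0.27975931] [[-0.588  0.809  0.008]
 [ 0.809  0.588  0.005]
 [-0.001  0.009 -1.   ]] [-0.88  0.25  0.53  1.75 -0.14  1.16  0.32] [ 0.6 -0.5 -0.9]
```

View pics/c4.png

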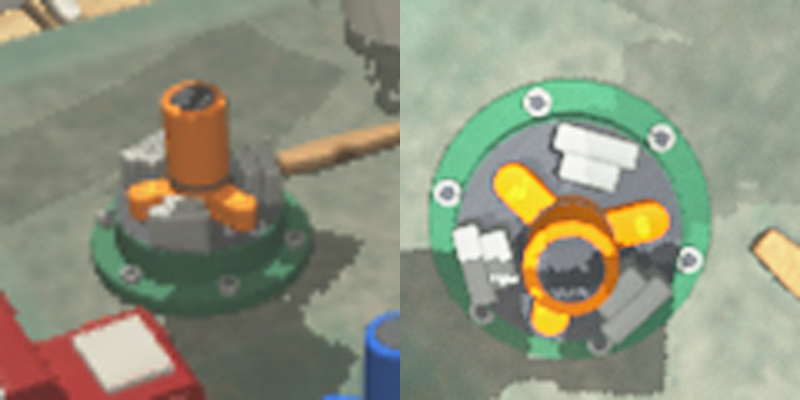

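The claws lie in the gaps, the hub is upright, and the stop was rigid at the expected height. I'll check the post-top height in the side view: centre (195,95) in the 5x crop.

```bash
python3 - <<'E'
from h import *
f=pickle.load(open('side.pkl','rb'));w=pickle.load(open('w4.pkl','rb'))
for z in(.100,.104,.108,.112):print(z,onz(f,185+195/5,125+95/5,z),onz(w,200+570/3.3334,90+270/3.3334,z))
E
```

```text
0.1 [0.52772877 0.21672193 0.1       ] [0.64368793 0.29441596 0.1       ]
0.104 [0.52525408 0.21099493 0.104     ] [0.64177866 0.29411423 0.104     ]
0.108 [0.52277938 0.20526794 0.108     ] [0.63986938 0.2938125  0.108     ]
0.112 [0.52030469 0.19954095 0.112     ] [0.63796011 0.29351076 0.112     ]
```

```bash
python3 -c "
from cell import bot, camrig
print(bot.finish_job())"
```

```text
the job is handed in; nothing more can be done
None
```

The orange hub is back on the green gear head: its claws sit in the gaps, it was pressed down to a rigid stop at the home height, and I let go and handed the job in at about 13 s without touching the blue hub.

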